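# Change the strip boat in the press nest

### The arm

A 6-joint arm with a two-finger parallel gripper is mounted at the origin on a cart in front of the work surface, level with it; the furniture and walls round the work are solid. World frame = base frame: x ahead of the robot, y to its left, z up, the work surface at z = 0. Lengths are in m, angles in degrees, forces in N, time in s.
With the tool pointing down it reaches from about 0.35 to 0.875 m from the base axis. Payload 4.2 kg.
Tool frame: the origin (TCP) lies where the fingers leave the gripper's body, on its centre line; the fingertips stand 70 mm ahead of it and the grasp point (between the pads) lies 51 mm ahead of it; z points along the fingers, y is the direction in which the jaws open and shut (so a half turn about z gives the same grasp; the last joint's range is limited). The gripper opens to 87 mm and grips with 3 to 60 N. Pads are 19 mm wide; open, the fingers measure 117 mm over their backs; the gripper's body (75 mm by 190 mm) begins 51 mm behind the grasp point.
Start: joints at [81.566, 22.042, 0.453, 0, -68.411, -14.817], TCP at [0.247, 0.574, 0.292] pointing down, gripper open.
Joint ranges: [-179.83, 179.83], [-69.29, 118.12], [-61.27, 80.66], [-181.25, 117.63], [-171.15, -9.14], [-177.46, 177.46]. Speed limits (degrees/s): [159.86, 159.86, 180, 180, 180, 180].

### API

Orientations are given as a 3x3 rotation matrix whose columns are the frame's x, y, z axes.
In Python, from station import sense, capture, camera_model, finish_job gives the robot as it stands.
- The arm moves only by the shell command python3 -m inch 'ROWS'. ROWS is JSON, a list of rows, each an object with "hand": the closure, from 0 (fully open) to 1 (shut); "slide": the shift along the world's x, y, z in cm, a list of three; "yaw": the turn about the world's z in rad. A call has 1 to 10 rows; each row is the pose to reach, as a shift and turn from the pose commanded when the call began; what a row does not reach only later rows make up. A row lasts 1/8 s, in which the tool goes at most 62.5 mm and 10.7 degrees, less where a joint would pass 70% of its speed; a pose out of reach is approached as far as the arm can. A call with a gripper value outside its range is refused whole. The fingers move at their own pace and stop on an object; the grip force is fixed at half the most. Time passes only in rows, so rows that repeat a pose let the fingers close. It gives the time, the measured TCP pose, the force and the opening at its end, in the units of the state.
- sense(): the state, without advancing time (a new reading comes with each control period).
- capture(name): name is "side" or "top"; returns the picture (420x560x3 uint8, blue, green, red); there is no depth.
- camera_model(name): a dict with "mtx" (3x3 intrinsics, pixels), "k1" (the pictures are not rectified: a ray, as slopes to the right and down, at radius r is drawn at 1 + k1 r^2 times it, then the intrinsics apply), "xyz" and "orientation" of the camera in the world. Camera axes: x right, y up, looking along -z (the intrinsics and any distortion apply to the point x, -y, -z); pixel columns grow to the right and rows downward; lengths in m; the calibration is good to about 2 mm. A picture is of the moment at which its call begins. camera_model takes no time and is no camera call.
- finish_job(): hands the job in, once; it reports no verdict.
The state is a dict: "time_s": time; "joints": joint angles; "joint_velocities": joint speeds; "effort": joint torques, N m; "tcp_pos": TCP position; "ee_rot": TCP orientation; "wrist_force": force on the tool from outside, world axes, zero at the start; "moment": the same for the moment, N m; "gripper_width": opening from 0.0 (shut) to 1.0 (fully open).
Only numpy, scipy, OpenCV 4.12 (cv2) and the standard library are available. Lean on these libraries where they do the work, as an engineer would, in place of code of your own. Each camera call takes 0.05 s, during which the arm holds its last target. There are 200 camera calls.

### The job

Change the strip boat in the press nest: lift off the copper block and then the clamp plate and lay them flat, side by side, on the dark side mat; then take the aluminium boat out and lay it in the middle of the long white plate, lengthwise. Lay the waiting black boat flat in the nest, then put the clamp plate back across the middle of it and the copper block back on the middle of the clamp plate, each turned as it was at the start. Leave the loupe and the clear-lidded box where they are.

Things in the scene. Friction and masses are not known exactly. Their poses are not given: they have to be found in the camera images.
- nest: fixed press nest: a shallow aluminium channel 98 x 246 mm, long along its y. Origin: centre of its underside on the worktop. Bed 4 mm above the worktop; guide walls 11 mm high enclose a channel 74 mm wide (x) and 226 mm long (y); each long wall has a gap 60 mm long at mid-length (|y| < 30 mm) for the fingers. Its place and yaw vary; it may be anywhere among the four work spots, its long axis within about 10 degrees of the world y
- out_plate: fixed flat white plate, 80 x 230 mm (x by y), 3 mm high, with a thin grey line near each end; origin: centre of its underside. Finished boat goes here, along its y
- side_mat: fixed flat dark rubber mat, 116 x 190 mm (x by y), 3 mm high; origin: centre of its underside. The side area for the clamp plate and the copper block: there is room for them side by side along its y
- done_boat_mid (a point): aluminium strip boat with a half-bonded strip, 60 x 210 x 9 mm (x by y by z), 0.19 kg; the point is its centre, half-way up. At the start it lies in the nest, on the bed (its top 13 mm over the worktop), under the clamp plate. Grasp it across its 60 mm width at mid-length, in the wall gaps, once the plate is off
- next_boat_mid (a point): black strip boat, 56 x 190 x 9 mm (x by y by z), 0.12 kg, lying on the worktop at the start; the point is its centre, half-way up
- clamp_mid (a point): grey metal clamp plate, 60 x 90 x 8 mm (x by y by z), 0.14 kg, the point is its centre, half-way up. At the start it lies on the boat in the middle of the nest, its 90 mm length (its y) across the nest, so its 60 mm sides can be gripped along the nest's y; underside 13 mm over the worktop, on the boat, clear of the guide walls
- copper_mid (a point): copper block, 38 x 68 x 16 mm (x by y by z; small screws on top stand 2 mm higher), 0.36 kg; the point is its centre, 8 mm above its underside. At the start it lies on the middle of the clamp plate, its 68 mm length (its y) along the nest; grasp it across 38 mm
- lens_mid (a point): bystander: small folding loupe, 52 x 30 x 16 mm, loose on the worktop to the right; the point is its centre, 6 mm up
- box_c_mid (a point): bystander: flat clear-lidded box, 39 x 71 x 23 mm, loose on the worktop to the right; the point is its centre, half-way up

How it is judged (in metres and radians):
On the way, in this order (a step that is already met when the one before it is completed fails the run):
1. the copper block lies on the side mat (x of copper_mid in the frame of side_mat between -0.058 and 0.058 m and y of copper_mid in the frame of side_mat between -0.095 and 0.095 m and z of copper_mid in the frame of side_mat between 0.008 and 0.015 m), for 0.2 s.
2. the clamp plate lies flat on the side mat, beside the copper block (all of step 1 and x of clamp_mid in the frame of side_mat between -0.058 and 0.058 m and y of clamp_mid in the frame of side_mat between -0.095 and 0.095 m and z of clamp_mid in the frame of side_mat between 0.004 and 0.011 m), for 0.2 s.
3. the aluminium boat lies on the white plate, block and clamp plate still aside (all of step 2 and x of done_boat_mid in the frame of out_plate between -0.015 and 0.015 m and y of done_boat_mid in the frame of out_plate between -0.015 and 0.015 m and z of done_boat_mid in the frame of out_plate between 0.005 and 0.011 m and angle between the y axis of done_boat_mid and the y axis of out_plate, either way round below 0.15 rad), for 0.2 s.
4. the black boat lies in the nest, block and clamp plate still aside (all of step 2 and x of next_boat_mid in the frame of nest between -0.012 and 0.012 m and y of next_boat_mid in the frame of nest between -0.02 and 0.02 m and z of next_boat_mid in the frame of nest between 0.006 and 0.011 m and angle between the y axis of next_boat_mid and the y axis of nest, either way round below 0.15 rad), for 0.2 s.
5. the clamp plate lies across the middle of the black boat in the nest (x of next_boat_mid in the frame of nest between -0.012 and 0.012 m and y of next_boat_mid in the frame of nest between -0.02 and 0.02 m and z of next_boat_mid in the frame of nest between 0.006 and 0.011 m and angle between the y axis of next_boat_mid and the y axis of nest, either way round below 0.15 rad and x of clamp_mid in the frame of nest between -0.012 and 0.012 m and y of clamp_mid in the frame of nest between -0.012 and 0.012 m and z of clamp_mid in the frame of nest between 0.0145 and 0.0195 m and angle between the y axis of clamp_mid and the x axis of nest, either way round below 0.15 rad), for 0.2 s.
At the end, for the whole second after the job is handed in: Aluminium boat on the white plate (15 mm in x and y, 0.15 rad); black boat on the nest bed (12 mm across, 20 along, 0.15 rad); clamp plate flat across it (12 mm of the nest centre in x and y, 0.15 rad); copper block flat on the plate (14 mm, 0.2 rad, along the nest); all at rest (all of step 5 and x of done_boat_mid in the frame of out_plate between -0.015 and 0.015 m and y of done_boat_mid in the frame of out_plate between -0.015 and 0.015 m and z of done_boat_mid in the frame of out_plate between 0.005 and 0.011 m and angle between the y axis of done_boat_mid and the y axis of out_plate, either way round below 0.15 rad and x of copper_mid in the frame of nest between -0.014 and 0.014 m and y of copper_mid in the frame of nest between -0.014 and 0.014 m and z of copper_mid in the frame of nest between 0.026 and 0.032 m and angle between the y axis of copper_mid and the y axis of nest, either way round below 0.2 rad and linear speed of each of done_boat, next_boat, clamp, copper below 0.01 m/s); the robot touches nothing.
It fails at once if the loupe or the clear-lidded box is pushed more than 20 mm (distance of any of lens_mid, box_c_mid from where it was at the start of the episode above 0.02 m).
It also fails if it takes over 144 s, if anything falls off the work surface, if the arm or the gripper's body presses on something with over 40 N, if the wrist force passes 120 N, or if a joint passes its speed limit or range.

## Working session

There is one attempt and no reset: what is moved stays moved. The work goes in short steps, Python scripts to look and compute and a shell command to move; the robot and the scene stay as the last step left them, time stands still between calls to the robot, and variables do not carry over. Pictures are saved under pics/ and viewed, about 12 in all and at most 16, crops included, and the job is handed in when it is done.

```bash
ls; mkdir -p pics; python3 - <<'E'
from station import *
import cv2
for n in("top","side"):
    im=capture(n); cv2.imwrite(f"pics/{n}0.png",im)
    m=camera_model(n); print(n,m)
s=sense(); print(s['tcp_pos'],s['ee_rot'],s['gripper_width'],s['time_s'])
E
```

```text
pics
top {'mtx': array([[462.18068249,   0.        , 281.45419338],
       [  0.        , 462.18068249, 210.45675419],
       [  0.        ,   0.        ,   1.        ]]), 'k1': -0.0059420588283012315, 'xyz': array([ 0.20912909, -0.07539504,  1.39215499]), 'orientation': array([[-0.03472762,  0.97400555, -0.22384634],
       [-0.99937764, -0.03523224,  0.00174051],
       [-0.00619135,  0.22376747,  0.97462289]])}
side {'mtx': array([[466.61850599,   0.        , 287.97476992],
       [  0.        , 466.61850599, 211.74618699],
       [  0.        ,   0.        ,   1.        ]]), 'k1': -0.14755578372867575, 'xyz': array([ 0.57353635, -1.35596661,  0.57254347]), 'orientation': array([[ 0.99943879, -0.0086565 ,  0.03235997],
       [ 0.03322201,  0.37985689, -0.92444851],
       [-0.00428967,  0.92500476,  0.3799313 ]])}
[0.24653748 0.57387849 0.29127361] [[ 9.18721212e-01 -3.94906166e-01 -6.74694414e-04]
 [-3.94906726e-01 -9.18719348e-01 -1.85399657e-03]
 [ 1.12299866e-04  1.96974734e-03 -9.99998054e-01]] 1.001296360141659 0.1
```

View pics/top0.png

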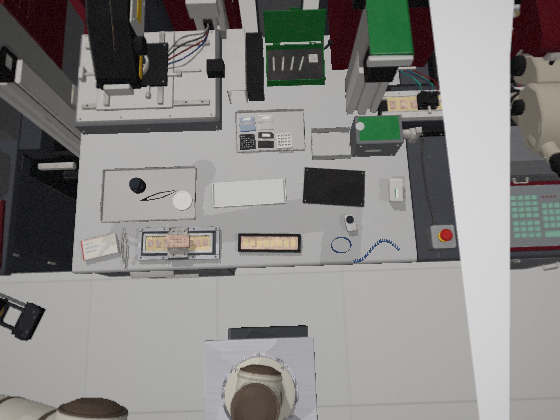

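View pics/side0.png

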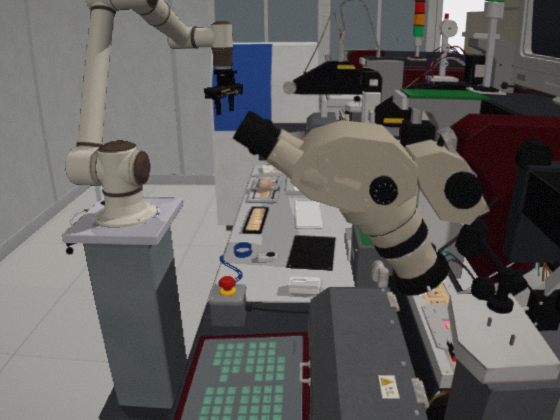

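The top view shows the nest at (180,243), black boat (269,242), white plate (249,193), mat (334,186), box (397,190) and loupe (349,222). In the side view these lie around (235-340, 170-290), seen from far off.

```bash
cat > h.py <<'E'
import numpy as np, cv2
from station import *
def ray(n,uv):
    m=camera_model(n); K=m['mtx']; uv=np.atleast_2d(np.float64(uv))
    p=cv2.undistortPoints(uv.reshape(-1,1,2),K,np.array([m['k1'],0,0,0.]))[:,0]
    return m['xyz'], np.c_[p[:,0],-p[:,1],-np.ones(len(p))]@m['orientation'].T
def world(n,uv,z):
    o,d=ray(n,uv); return o+d*((z-o[2])/d[:,2])[:,None]
def pix(n,P):
    m=camera_model(n); q=(np.atleast_2d(P)-m['xyz'])@m['orientation']
    s=np.c_[q[:,0],-q[:,1]]/-q[:,2:]; s=s*(1+m['k1']*(s**2).sum(1))[:,None]
    return s*m['mtx'][0,0]+m['mtx'][:2,2]
def rect(n,mask,z,amin=0):
    c=max(cv2.findContours(mask.astype(np.uint8),cv2.RETR_EXTERNAL,cv2.CHAIN_APPROX_NONE)[0],key=cv2.contourArea)
    w=world(n,c[:,0],z)[:,:2]; (cx,cy),(a,b),t=cv2.minAreaRect((w*1000).astype(np.float32))
    if a>b: a,b,t=b,a,t-90   # long axis b; its direction = t+90
    t=(t+90)  # deg from world x
    t=(t-90+90)%180-90   # relative to world y
    return np.round([cx,cy,a,b,t],1)   # mm, deg
E
python3 - <<'E'
from h import *
im=cv2.imread("pics/top0.png")
c=im[150:280,70:420]; cv2.imwrite("pics/c0.png",cv2.resize(c,None,fx=2.28,fy=2.28,interpolation=cv2.INTER_CUBIC))
def sub(mask,x0,x1,y0,y1):
    m=np.zeros(mask.shape,bool); m[y0:y1,x0:x1]=mask[y0:y1,x0:x1]; return m
g=im.max(2).astype(int)
print('mat',rect('top',sub(g<75,295,372,160,212),.003))
print('black',rect('top',sub(g<85,232,306,228,256),.009))
print('white',rect('top',sub(im.min(2)>222,205,292,172,212),.003))
hsv=cv2.cvtColor(im,cv2.COLOR_BGR2HSV)
for p in [(249,193),(249,175),(180,243),(145,243),(140,243),(170,240),(300,242)]: print(p,im[p[1],p[0]],hsv[p[1],p[0]])
E
```

```text
mat [ 599.1 -243.   115.4  188.2   -5.8]
black [427.4 -36.5  54.9 188.2  -2.1]Traceback (most recent call last):
  File "<stdin>", line 9, in <module>
  File "h.py", line 14, in rect
    c=max(cv2.findContours(mask.astype(np.uint8),cv2.RETR_EXTERNAL,cv2.CHAIN_APPROX_NONE)[0],key=cv2.contourArea)
ValueError: max() iterable argument is empty
```

View pics/c0.png

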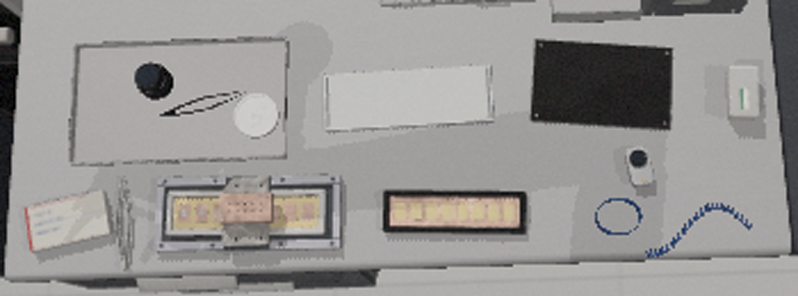

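The crop shows everything clearly: copper block at (245,207), clamp plate running vertically across it (245,170-240), nest outline (157-342, 177-250), white plate (325-493, 67-132), and black boat (383-527, 190-234). Mat and black-boat sizes match. Now the rest.

```bash
python3 - <<'E'
from h import *
im=cv2.imread("pics/top0.png").astype(int)
hsv=cv2.cvtColor(im.astype(np.uint8),cv2.COLOR_BGR2HSV)
def sub(mask,x0,x1,y0,y1):
    m=np.zeros(mask.shape,bool); m[y0:y1,x0:x1]=mask[y0:y1,x0:x1]; return m
print(im[193,200:296:2].sum(1)//3); print(im[172:214,250].sum(1)//3)
print('copper row'); print(hsv[240,160:200].tolist())
print('col'); print(hsv[222:264,178].tolist())
g=im.sum(2)//3
for th in (196,202,208): 
    try: print('white',th,rect('top',sub(g>th,205,292,172,212),.003))
    except Exception as e: print(e)
cr=lambda L:(np.array(L)+.5)/2.28-.5+np.array([70,150])
def q(L,z): 
    w=world('top',cr(L),z)*1000; print(np.round(w[:,:2].mean(0),1), np.round([np.hypot(*(w[i]-w[i-1])[:2]) for i in range(4)]), 'yaw of long', np.round(np.degrees(np.arctan2(-(w[0]-w[1])[0]-(w[3]-w[2])[0],(w[0]-w[1])[1]+(w[3]-w[2])[1])),1))
q([(324,75),(492,66),(494,123),(326,132)],.003)   # white TL TR BR BL
q([(158,178),(341,177),(343,248),(160,250)],.011)
q([(220,193),(270,193),(272,221),(220,222)],.037)
n=(hsv[:,:,0]<15)&(hsv[:,:,1]>65)
print('copper',rect('top',sub(n,160,200,230,250),.037))
E
```

```text
[159 160 171 171 173 171 185 178 192 191 192 193 190 192 191 193 193 191
 190 192 192 192 192 193 191 191 191 192 193 192 192 190 191 191 193 193
 192 193 191 191 193 191 131 170 172 170 171 171]
[174 174 175 173 174 173 174 173 178 191 191 192 191 192 190 193 192 193
 191 192 190 191 192 191 190 191 191 192 193 190 192 192 197 124 169 159
 158 160 160 160 158 159]
copper row
[[12, 44, 191], [17, 57, 187], [21, 72, 184], [18, 64, 182], [9, 59, 163], [9, 57, 161], [10, 56, 177], [9, 53, 186], [11, 54, 190], [10, 53, 192], [9, 51, 200], [12, 55, 196], [10, 54, 192], [10, 58, 184], [10, 57, 188], [10, 56, 187], [10, 57, 179], [11, 58, 176], [11, 57, 180], [10, 56, 187], [11, 54, 185], [11, 56, 188], [10, 55, 191], [11, 53, 191], [11, 52, 187], [10, 55, 177], [11, 56, 186], [10, 54, 190], [10, 56, 192], [11, 64, 108], [10, 60, 153], [10, 53, 154], [17, 71, 151], [21, 71, 187], [19, 66, 188], [9, 54, 189], [11, 55, 189], [9, 53, 187], [9, 54, 190], [10, 60, 182]]
col
[[0, 2, 159], [0, 0, 159], [0, 2, 158], [0, 3, 160], [165, 3, 158], [15, 4, 136], [14, 17, 164], [15, 13, 157], [17, 16, 146], [13, 16, 144], [13, 12, 152], [4, 12, 151], [12, 28, 135], [10, 54, 181], [10, 59, 182], [10, 55, 186], [9, 55, 175], [9, 38, 186], [11, 57, 180], [9, 57, 173], [11, 57, 173], [10, 55, 191], [11, 54, 194], [10, 55, 190], [10, 55, 181], [9, 59, 126], [10, 21, 109], [17, 20, 114], [19, 17, 122], [15, 15, 132], [11, 16, 129], [19, 16, 128], [14, 17, 163], [13, 14, 168], [15, 16, 160], [19, 17, 122], [128, 17, 60], [120, 6, 81], [150, 2, 124], [30, 2, 137], [30, 4, 142], [24, 9, 141]]
white 196 [550.6  63.6   0.    3.1  -2.1]
max() iterable argument is empty
max() iterable argument is empty
[587.3  20.8] [ 81. 231.  81. 228.] yaw of long 1.1
[436.2 233.4] [ 97. 245.  95. 241.] yaw of long -1.6
[439.8 234.2] [38. 65. 37. 68.] yaw of long -1.5
copper [420.8 241.    0.    0.    0. ]
```

Poses found (mm, degrees; sizes agree with those given):

| Thing | x | y | Yaw |
|---|---|---|---|
| Nest | 437 | 233.5 | -1.6 |
| Copper block | 440 | 234 | -1.5 |
| White plate | 587 | 21 | +1.1 |
| Mat | 599 | -243 | -5.8 |
| Black boat | 427 | -36.5 | -2.1 |

Next I move over the copper block with the jaws along x.

```bash
python3 -m inch '[{"hand":0,"slide":[19.3,-34.0,-9],"yaw":-1.19},{"hand":0,"slide":[19.3,-34.0,-9],"yaw":-1.19},{"hand":0,"slide":[19.3,-34.0,-9],"yaw":-1.19},{"hand":0,"slide":[19.3,-34.0,-9],"yaw":-1.19},{"hand":0,"slide":[19.3,-34.0,-9],"yaw":-1.19},{"hand":0,"slide":[19.3,-34.0,-9],"yaw":-1.19},{"hand":0,"slide":[19.3,-34.0,-9],"yaw":-1.19},{"hand":0,"slide":[19.3,-34.0,-9],"yaw":-1.19},{"hand":0,"slide":[19.3,-34.0,-9],"yaw":-1.19},{"hand":0,"slide":[19.3,-34.0,-9],"yaw":-1.19}]'
python3 - <<'E'
from h import *
s=sense(); r=s['ee_rot']; print(np.round(s['tcp_pos'],4),np.degrees(np.arctan2(r[1,1],r[0,1])),s['wrist_force'],s['time_s'])
for n in("side",):
    im=capture(n); p=pix(n,[[.44,.234,.037]])[0]; print(p)
    x,y=int(p[0]),int(p[1]); c=im[y-80:y+60,x-90:x+100]; cv2.imwrite("pics/s1.png",cv2.resize(c,None,fx=4,fy=4,interpolation=cv2.INTER_CUBIC))
E
```

```text
time_s: 1.35
tcp_pos: [0.4394, 0.2353, 0.2025]
ee_rot: [[-0.023, -1.0, 0.0], [-1.0, 0.023, 0.001], [-0.001, -0.0, -1.0]]
wrist_force: [0.3, -0.3, 0.3]
gripper_width: 1.0
[0.4394 0.2353 0.2025] 178.6787009863289 [ 0.2710062  -0.31984552  0.31203401] 1.35
[266.20535596 181.2533504 ]
```

View pics/s1.png

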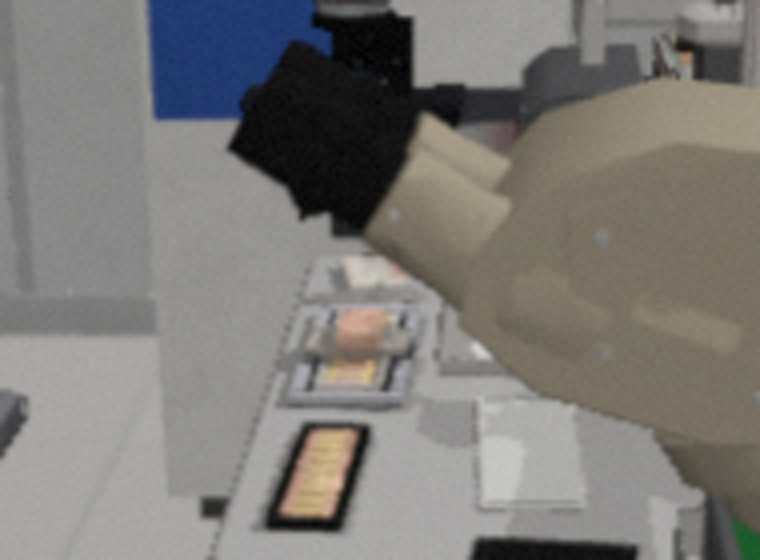

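The side view shows the copper block at crop (360,325), full-frame (266,182), matching the predicted (266,181). Going down to grip it.

```bash
python3 -m inch '[{"hand":0,"slide":[0,-0.1,-6],"yaw":0},{"hand":0,"slide":[0,-0.1,-10.7],"yaw":0},{"hand":0,"slide":[0,-0.1,-10.7],"yaw":0},{"hand":0,"slide":[0,-0.1,-10.7],"yaw":0},{"hand":1,"slide":[0,-0.1,-10.7],"yaw":0},{"hand":1,"slide":[0,-0.1,-10.7],"yaw":0},{"hand":1,"slide":[0,-0.1,-10.7],"yaw":0},{"hand":1,"slide":[0,-0.1,-10.7],"yaw":0},{"hand":1,"slide":[0,-0.1,-10.7],"yaw":0},{"hand":1,"slide":[0,-0.1,-10.7],"yaw":0}]'
```

```text
time_s: 2.65
tcp_pos: [0.439, 0.2328, 0.0951]
ee_rot: [[-0.025, -1.0, -0.002], [-1.0, 0.025, -0.001], [0.001, 0.002, -1.0]]
wrist_force: [-3.1, -0.7, 2.4]
gripper_width: 0.434
```

Opening of 0.434 is 37.8 mm, so the block is gripped. Lift it and carry it to mat (605,-189).

```bash
python3 -m inch '[{"hand":1,"slide":[0,0,4],"yaw":0},{"hand":1,"slide":[0,0,9],"yaw":0},{"hand":1,"slide":[3,-7,9],"yaw":0},{"hand":1,"slide":[5.3,-13,9],"yaw":0},{"hand":1,"slide":[7.6,-19,9],"yaw":0},{"hand":1,"slide":[10,-25,9],"yaw":0},{"hand":1,"slide":[12.3,-31,9],"yaw":0},{"hand":1,"slide":[14.5,-37,9],"yaw":0},{"hand":1,"slide":[16.5,-42.2,9],"yaw":0},{"hand":1,"slide":[16.5,-42.2,9],"yaw":0}]'
python3 -m inch '[{"hand":1,"slide":[0,0,0],"yaw":0},{"hand":1,"slide":[0,0,-5],"yaw":0},{"hand":1,"slide":[0,0,-8],"yaw":0},{"hand":1,"slide":[0,0,-8],"yaw":0}]'
```

```text
time_s: 3.9
tcp_pos: [0.6048, -0.1923, 0.1833]
ee_rot: [[-0.03, -1.0, -0.002], [-1.0, 0.03, 0.0], [0.0, 0.002, -1.0]]
wrist_force: [-0.5, -0.2, -3.6]
gripper_width: 0.431
time_s: 4.4
tcp_pos: [0.6023, -0.187, 0.1023]
ee_rot: [[-0.024, -1.0, -0.008], [-1.0, 0.024, 0.001], [-0.001, 0.008, -1.0]]
wrist_force: [0.9, 1.1, -3.4]
gripper_width: 0.432
```

```bash
python3 -m inch '[{"hand":1,"slide":[0,0,-1.5],"yaw":0},{"hand":1,"slide":[0,0,-2.2],"yaw":0},{"hand":1,"slide":[0,0,-2.4],"yaw":0},{"hand":1,"slide":[0,0,-2.4],"yaw":0}]'
```

```text
time_s: 4.9
tcp_pos: [0.6049, -0.1889, 0.0816]
ee_rot: [[-0.025, -1.0, 0.001], [-1.0, 0.025, -0.0], [0.0, -0.001, -1.0]]
wrist_force: [0.3, -0.4, -3.9]
gripper_width: 0.432
```

```bash
python3 -m inch '[{"hand":1,"slide":[0,0,-0.3],"yaw":0},{"hand":1,"slide":[0,0,-0.4],"yaw":0},{"hand":1,"slide":[0,0,-0.4],"yaw":0}]'
```

```text
time_s: 5.28
tcp_pos: [0.6047, -0.1888, 0.0773]
ee_rot: [[-0.025, -1.0, 0.0], [-1.0, 0.025, -0.0], [0.0, -0.0, -1.0]]
wrist_force: [-0.6, 0.1, -4.6]
gripper_width: 0.431
```

```bash
python3 -m inch '[{"hand":1,"slide":[0,0,-0.05],"yaw":0},{"hand":0,"slide":[0,0,-0.05],"yaw":0},{"hand":0,"slide":[0,0,-0.05],"yaw":0},{"hand":0,"slide":[0,0,-0.05],"yaw":0},{"hand":0,"slide":[0,0,5],"yaw":0},{"hand":0,"slide":[0,0,10.4],"yaw":0},{"hand":0,"slide":[0,0,10.4],"yaw":0}]'
python3 - <<'E'
from h import *
s=sense(); print(np.round(s['joints'],1))
E
```

```text
time_s: 6.15
tcp_pos: [0.6075, -0.1892, 0.1871]
ee_rot: [[-0.024, -1.0, 0.012], [-1.0, 0.024, -0.002], [0.002, -0.012, -1.0]]
wrist_force: [-0.1, -0.3, -0.3]
gripper_width: 0.972
[ -2.7  27.8  -6.3   0.1 -55.2   1.3]
```

```bash
python3 - <<'E'
from h import *
im=capture("top"); cv2.imwrite("pics/top1.png",im)
c=im[222:266,130:230]; cv2.imwrite("pics/c1.png",cv2.resize(c,None,fx=8,fy=8,interpolation=cv2.INTER_CUBIC))
E
```

```text
(no output)
```

View pics/c1.png

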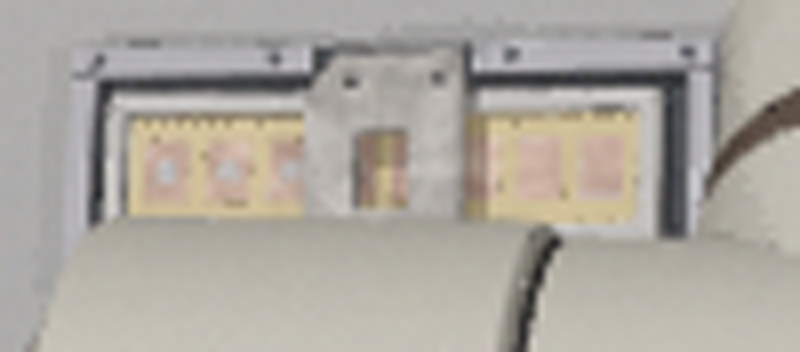

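The clamp plate spans u 168.8–188.1, with its far edge at v about 228.5 and the arm hiding its near part. That puts its centre near y=0.235, so I go above it with the jaws turned along y.

```bash
python3 -m inch '[{"hand":0,"slide":[-2.5,6,0],"yaw":0.2},{"hand":0,"slide":[-5,12,0],"yaw":0.38},{"hand":0,"slide":[-7,18,0],"yaw":0.56},{"hand":0,"slide":[-9.5,24,0],"yaw":0.74},{"hand":0,"slide":[-12,30,0],"yaw":0.92},{"hand":0,"slide":[-14,36,0],"yaw":1.1},{"hand":0,"slide":[-16.7,42.4,0],"yaw":1.28},{"hand":0,"slide":[-16.7,42.4,0],"yaw":1.46},{"hand":0,"slide":[-16.7,42.4,0],"yaw":1.571},{"hand":0,"slide":[-16.7,42.4,0],"yaw":1.571}]'
python3 - <<'E'
from h import *
im=cv2.imread("pics/top1.png")
print(world('top',[[178.4,240],[178.4,228.3]],.021)); print(world('top',[[138.5,240],[218.5,240],[178.9,227.2]],.011))
E
```

```text
time_s: 7.45
tcp_pos: [0.437, 0.2351, 0.1801]
ee_rot: [[1.0, -0.026, -0.002], [-0.026, -1.0, -0.002], [-0.002, 0.002, -1.0]]
wrist_force: [0.7, -1.0, 0.5]
gripper_width: 1.002
[[0.44420941 0.2348086  0.021     ]
 [0.48000973 0.23534809 0.021     ]]
[[0.45022814 0.35812499 0.011     ]
 [0.44159758 0.115625   0.011     ]
 [0.48534237 0.23614081 0.011     ]]
```

```bash
python3 -m inch '[{"hand":0,"slide":[0,0,-5],"yaw":0},{"hand":0,"slide":[0,0,-9],"yaw":0},{"hand":0,"slide":[0,0,-9.5],"yaw":0},{"hand":0,"slide":[0,0,-9.5],"yaw":0},{"hand":1,"slide":[0,0,-9.5],"yaw":0},{"hand":1,"slide":[0,0,-9.5],"yaw":0},{"hand":1,"slide":[0,0,-9.5],"yaw":0},{"hand":1,"slide":[0,0,-9.5],"yaw":0},{"hand":1,"slide":[0,0,-9.5],"yaw":0}]'
```

```text
time_s: 8.57
tcp_pos: [0.4379, 0.2355, 0.0868]
ee_rot: [[1.0, -0.025, 0.001], [-0.025, -1.0, 0.001], [0.001, -0.001, -1.0]]
wrist_force: [-1.0, -0.1, 4.9]
gripper_width: 0.683
```

```bash
python3 -m inch '[{"hand":1,"slide":[0,0,3],"yaw":0},{"hand":1,"slide":[0,0,9],"yaw":0},{"hand":1,"slide":[1.8,-6,9],"yaw":0},{"hand":1,"slide":[3.6,-12,9],"yaw":0},{"hand":1,"slide":[5.4,-18,9],"yaw":0},{"hand":1,"slide":[7.2,-24,9],"yaw":0},{"hand":1,"slide":[9,-30,9],"yaw":0},{"hand":1,"slide":[10.8,-36,9],"yaw":0},{"hand":1,"slide":[12.6,-42,9],"yaw":0},{"hand":1,"slide":[14.4,-48,9],"yaw":0}]'
python3 -m inch '[{"hand":1,"slide":[1.3,-4.3,0],"yaw":0},{"hand":1,"slide":[1.3,-4.3,0],"yaw":0},{"hand":1,"slide":[1.3,-4.3,-5],"yaw":0},{"hand":1,"slide":[1.3,-4.3,-8],"yaw":0},{"hand":1,"slide":[1.3,-4.3,-8.5],"yaw":0},{"hand":1,"slide":[1.3,-4.3,-8.5],"yaw":0}]'
```

```text
time_s: 9.82
tcp_pos: [0.5813, -0.2456, 0.1753]
ee_rot: [[1.0, -0.025, -0.001], [-0.025, -1.0, 0.001], [-0.001, -0.001, -1.0]]
wrist_force: [1.3, 0.7, -1.9]
gripper_width: 0.684
time_s: 10.58
tcp_pos: [0.5948, -0.2862, 0.0917]
ee_rot: [[1.0, -0.024, 0.0], [-0.024, -1.0, -0.0], [0.0, 0.0, -1.0]]
wrist_force: [-0.1, -0.0, -0.7]
gripper_width: 0.678
```

```bash
python3 -m inch '[{"hand":1,"slide":[0,0,-0.8],"yaw":0},{"hand":1,"slide":[0,0,-1.3],"yaw":0},{"hand":1,"slide":[0,0,-1.4],"yaw":0},{"hand":1,"slide":[0,0,-1.4],"yaw":0}]'
```

```text
time_s: 11.08
tcp_pos: [0.5944, -0.2868, 0.0774]
ee_rot: [[1.0, -0.025, 0.0], [-0.025, -1.0, -0.0], [0.0, 0.0, -1.0]]
wrist_force: [0.7, 0.4, -1.3]
gripper_width: 0.681
```

```bash
python3 -m inch '[{"hand":1,"slide":[0,0,-0.06],"yaw":0},{"hand":0,"slide":[0,0,-0.06],"yaw":0},{"hand":0,"slide":[0,0,-0.06],"yaw":0},{"hand":0,"slide":[0,0,-0.06],"yaw":0},{"hand":0,"slide":[0,0,5],"yaw":0},{"hand":0,"slide":[0,0,10],"yaw":0},{"hand":0,"slide":[-2,6,10],"yaw":-0.18},{"hand":0,"slide":[-4,12,10],"yaw":-0.36},{"hand":0,"slide":[-6,18,10],"yaw":-0.54},{"hand":0,"slide":[-8,24,10],"yaw":-0.72}]'
python3 -m inch '[{"hand":0,"slide":[-1.8,6,0],"yaw":-0.18},{"hand":0,"slide":[-3.6,12,0],"yaw":-0.36},{"hand":0,"slide":[-5.4,18,0],"yaw":-0.54},{"hand":0,"slide":[-7.7,24,0],"yaw":-0.72},{"hand":0,"slide":[-7.7,28.2,0],"yaw":-0.851},{"hand":0,"slide":[-7.7,28.2,0],"yaw":-0.851},{"hand":0,"slide":[-7.7,28.2,0],"yaw":-0.851}]'
python3 - <<'E'
from h import *
im=capture("top"); cv2.imwrite("pics/top2.png",im)
c=im[150:270,120:420]; cv2.imwrite("pics/c2.png",cv2.resize(c,None,fx=2.65,fy=2.65,interpolation=cv2.INTER_CUBIC))
E
```

```text
time_s: 12.32
tcp_pos: [0.5188, -0.0589, 0.1777]
ee_rot: [[0.748, -0.663, 0.001], [-0.663, -0.748, 0.0], [0.001, -0.001, -1.0]]
wrist_force: [1.1, 1.0, 0.0]
gripper_width: 1.0
time_s: 13.2
tcp_pos: [0.4423, 0.2228, 0.1775]
ee_rot: [[0.003, -1.0, 0.001], [-1.0, -0.003, 0.0], [-0.0, -0.001, -1.0]]
wrist_force: [0.2, 0.4, -0.7]
gripper_width: 1.001
```

View pics/c2.png

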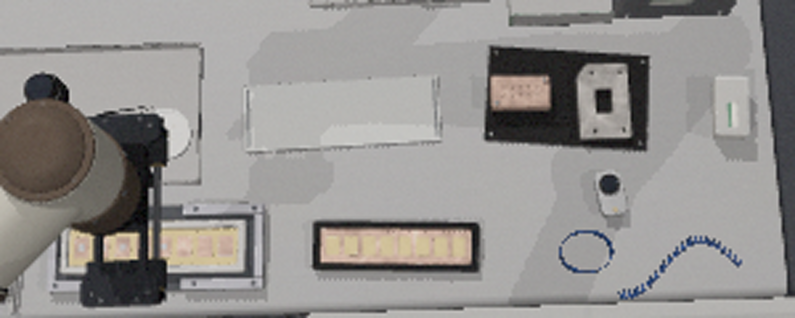

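Both parts lie on the mat: the copper block at crop (521,93) and the clamp plate at (604,101). Gripper is over the nest. Going down in the wall gaps to grip the aluminium boat.

```bash
python3 -m inch '[{"hand":0,"slide":[0,0,0],"yaw":0},{"hand":0,"slide":[0,0,-5],"yaw":0},{"hand":0,"slide":[0,0,-8.5],"yaw":0},{"hand":0,"slide":[0,0,-8.5],"yaw":0},{"hand":0,"slide":[0,0,-8.5],"yaw":0}]'
```

```text
time_s: 13.88
tcp_pos: [0.4434, 0.2214, 0.0934]
ee_rot: [[-0.0, -1.0, 0.002], [-1.0, 0.0, 0.001], [-0.001, -0.002, -1.0]]
wrist_force: [0.9, -0.1, -0.1]
gripper_width: 1.002
```

```bash
python3 -m inch '[{"hand":0,"slide":[-0.6,1.4,0],"yaw":-0.025},{"hand":0,"slide":[-0.6,1.4,0],"yaw":-0.025},{"hand":0,"slide":[-0.6,1.4,-1.2],"yaw":-0.025},{"hand":0,"slide":[-0.6,1.4,-1.75],"yaw":-0.025},{"hand":0,"slide":[-0.6,1.4,-1.75],"yaw":-0.025}]'
```

```text
time_s: 14.5
tcp_pos: [0.4365, 0.235, 0.0743]
ee_rot: [[-0.025, -1.0, -0.001], [-1.0, 0.025, -0.001], [0.001, 0.001, -1.0]]
wrist_force: [0.2, 0.3, 0.1]
gripper_width: 0.999
```

```bash
python3 -m inch '[{"hand":1,"slide":[0,0,0],"yaw":0},{"hand":1,"slide":[0,0,0],"yaw":0},{"hand":1,"slide":[0,0,0],"yaw":0},{"hand":1,"slide":[0,0,0],"yaw":0},{"hand":1,"slide":[0,0,0],"yaw":0}]'
```

```text
time_s: 15.12
tcp_pos: [0.4366, 0.2355, 0.0748]
ee_rot: [[-0.025, -1.0, 0.0], [-1.0, 0.025, 0.0], [-0.0, -0.0, -1.0]]
wrist_force: [0.2, -0.3, -1.0]
gripper_width: 0.681
```

```bash
python3 -m inch '[{"hand":1,"slide":[0,0,2.5],"yaw":0},{"hand":1,"slide":[0,0,6],"yaw":0},{"hand":1,"slide":[3.5,-5,6],"yaw":0.046},{"hand":1,"slide":[7,-10,6],"yaw":0.046},{"hand":1,"slide":[10.5,-15,6],"yaw":0.046},{"hand":1,"slide":[14,-20,6],"yaw":0.046},{"hand":1,"slide":[15.1,-21.5,6],"yaw":0.046},{"hand":1,"slide":[15.1,-21.5,6],"yaw":0.046},{"hand":1,"slide":[15.1,-21.5,3],"yaw":0.046},{"hand":1,"slide":[15.1,-21.5,3],"yaw":0.046}]'
python3 - <<'E'
from h import *
im=capture("top"); cv2.imwrite("pics/top3.png",im)
c=im[165:220,195:305]; cv2.imwrite("pics/c3.png",cv2.resize(c,None,fx=7,fy=7,interpolation=cv2.INTER_CUBIC))
w=world('top',np.add(np.divide([(246,88),(438,75),(441,141),(247,152)],2.65),[120,150]),.003); print(w,w.mean(0))
E
```

```text
time_s: 16.38
tcp_pos: [0.5847, 0.0212, 0.1026]
ee_rot: [[0.022, -1.0, -0.007], [-1.0, -0.022, -0.001], [0.001, 0.007, -1.0]]
wrist_force: [0.1, -0.3, -2.1]
gripper_width: 0.684
[[ 0.62339509  0.13372233  0.003     ]
 [ 0.63107887 -0.09345801  0.003     ]
 [ 0.55063309 -0.09401878  0.003     ]
 [ 0.54563427  0.13266609  0.003     ]] [0.58768533 0.01972791 0.003     ]
```

View pics/c3.png

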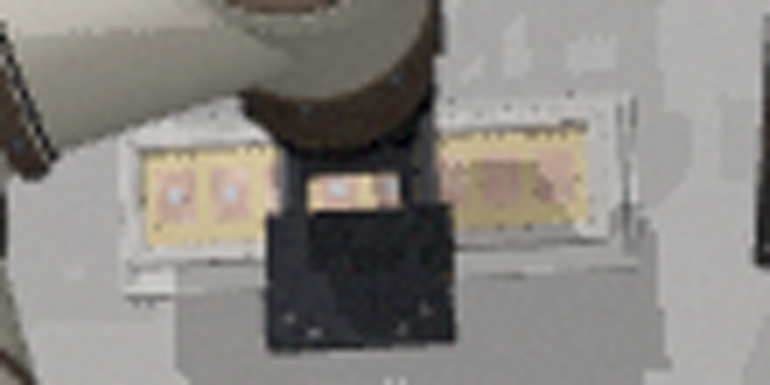

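The boat spans u 213.3–283.3 at about z=0.04, so its centre is at y≈0.020, the plate's middle. Lower and release.

```bash
python3 -m inch '[{"hand":1,"slide":[0,0,-1.5],"yaw":0},{"hand":1,"slide":[0,0,-2.6],"yaw":0},{"hand":1,"slide":[0,0,-2.6],"yaw":0},{"hand":1,"slide":[0,0,-2.6],"yaw":0}]'
```

```text
time_s: 16.92
tcp_pos: [0.5877, 0.0204, 0.0789]
ee_rot: [[0.021, -1.0, 0.0], [-1.0, -0.021, -0.0], [0.0, -0.0, -1.0]]
wrist_force: [-1.1, 0.3, -2.2]
gripper_width: 0.688
```

```bash
python3 -m inch '[{"hand":1,"slide":[0,0,-0.45],"yaw":0},{"hand":1,"slide":[0,0,-0.52],"yaw":0},{"hand":1,"slide":[0,0,-0.52],"yaw":0},{"hand":0,"slide":[0,0,-0.52],"yaw":0},{"hand":0,"slide":[0,0,-0.52],"yaw":0},{"hand":0,"slide":[0,0,-0.52],"yaw":0},{"hand":0,"slide":[0,0,3],"yaw":0},{"hand":0,"slide":[0,0,7.5],"yaw":0},{"hand":0,"slide":[0,0,7.5],"yaw":0}]'
python3 -m inch '[{"hand":0,"slide":[-5,-2,0],"yaw":-0.058},{"hand":0,"slide":[-10,-4,0],"yaw":-0.058},{"hand":0,"slide":[-16,-5.7,0],"yaw":-0.058},{"hand":0,"slide":[-16,-5.7,0],"yaw":-0.058},{"hand":0,"slide":[-16,-5.7,-4],"yaw":-0.058},{"hand":0,"slide":[-16,-5.7,-5],"yaw":-0.058},{"hand":0,"slide":[-16,-5.7,-5],"yaw":-0.058}]'
python3 - <<'E'
from h import *
im=capture("top"); cv2.imwrite("pics/top4.png",im)
c=im[165:270,130:320]; cv2.imwrite("pics/c4.png",cv2.resize(c,None,fx=4.2,fy=4.2,interpolation=cv2.INTER_CUBIC))
E
```

```text
time_s: 18.05
tcp_pos: [0.5898, 0.021, 0.158]
ee_rot: [[0.022, -1.0, 0.009], [-1.0, -0.022, 0.002], [-0.002, -0.009, -1.0]]
wrist_force: [-0.4, 0.1, -1.2]
gripper_width: 0.994
time_s: 18.92
tcp_pos: [0.4277, -0.0365, 0.1032]
ee_rot: [[-0.037, -0.999, -0.002], [-0.999, 0.037, -0.001], [0.001, 0.002, -1.0]]
wrist_force: [-0.1, 0.2, 0.6]
gripper_width: 1.001
```

View pics/c4.png

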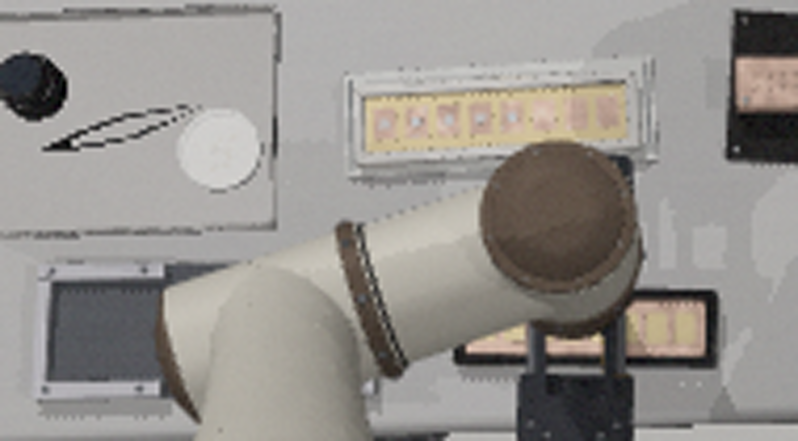

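The aluminium boat lies within the white plate (crop 360-640, 75-165 inside 345-655), and the nest is empty. Gripping the black boat.

```bash
python3 -m inch '[{"hand":0,"slide":[0,0,-2],"yaw":0},{"hand":0,"slide":[0,0,-2.95],"yaw":0},{"hand":0,"slide":[0,0,-2.95],"yaw":0},{"hand":1,"slide":[0,0,-2.95],"yaw":0},{"hand":1,"slide":[0,0,-2.95],"yaw":0},{"hand":1,"slide":[0,0,-2.95],"yaw":0},{"hand":1,"slide":[0,0,-2.95],"yaw":0},{"hand":1,"slide":[0,0,-2.95],"yaw":0}]'
python3 - <<'E'
from h import *
im=cv2.imread("pics/top4.png")
f=lambda L:np.add(np.divide(L,4.2),[130,165])
print(world('top',f([(37,265),(38,398)]),.011), world('top',f([(456,327),(716,290),(718,365)]),.009))
E
```

```text
time_s: 19.98
tcp_pos: [0.4278, -0.0365, 0.0745]
ee_rot: [[-0.037, -0.999, 0.001], [-0.999, 0.037, 0.0], [-0.0, -0.001, -1.0]]
wrist_force: [0.6, 0.4, 2.0]
gripper_width: 0.636
[[0.48694574 0.35844254 0.011     ]
 [0.39009726 0.35442084 0.011     ]] [[ 0.43102703  0.05521912  0.009     ]
 [ 0.4513181  -0.13299676  0.009     ]
 [ 0.39684124 -0.13203661  0.009     ]]
```

```bash
python3 -m inch '[{"hand":1,"slide":[0,0,3],"yaw":0},{"hand":1,"slide":[0,0,7],"yaw":0},{"hand":1,"slide":[0.3,5,7],"yaw":0.009},{"hand":1,"slide":[0.5,11,7],"yaw":0.009},{"hand":1,"slide":[0.7,17,7],"yaw":0.009},{"hand":1,"slide":[0.8,23,7],"yaw":0.009},{"hand":1,"slide":[0.8,27.2,7],"yaw":0.009},{"hand":1,"slide":[0.8,27.2,7],"yaw":0.009},{"hand":1,"slide":[0.8,27.2,4],"yaw":0.009},{"hand":1,"slide":[0.8,27.2,3],"yaw":0.009}]'
python3 -m inch '[{"hand":1,"slide":[0,0,0],"yaw":0},{"hand":1,"slide":[0,0,0],"yaw":0}]'
python3 - <<'E'
from h import *
im=capture("top"); cv2.imwrite("pics/top5.png",im)
c=im[215:270,125:235]; cv2.imwrite("pics/c5.png",cv2.resize(c,None,fx=7,fy=7,interpolation=cv2.INTER_CUBIC))
E
```

```text
time_s: 21.22
tcp_pos: [0.4343, 0.2337, 0.1026]
ee_rot: [[-0.029, -1.0, -0.004], [-1.0, 0.029, -0.003], [0.003, 0.004, -1.0]]
wrist_force: [-0.6, -0.4, -1.3]
gripper_width: 0.634
time_s: 21.48
tcp_pos: [0.4359, 0.2354, 0.105]
ee_rot: [[-0.028, -1.0, 0.001], [-1.0, 0.028, 0.001], [-0.001, -0.001, -1.0]]
wrist_force: [-0.8, 0.9, -0.4]
gripper_width: 0.636
```

View pics/c5.png

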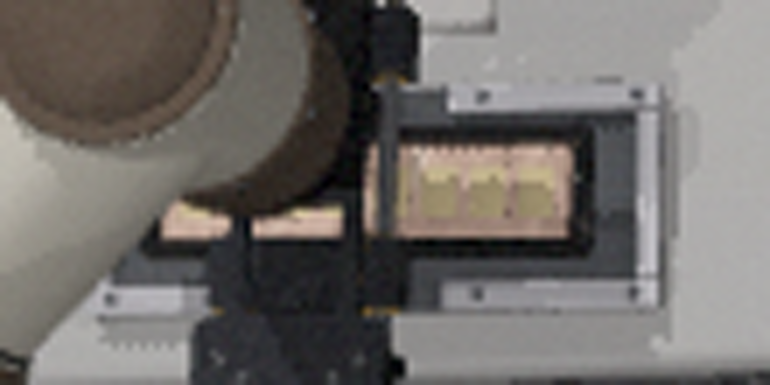

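The black boat hangs parallel inside the channel, its right end at crop x=592 against the inner wall at 637. Lower and release.

```bash
python3 -m inch '[{"hand":1,"slide":[0,0,-1.5],"yaw":0},{"hand":1,"slide":[0,0,-2.4],"yaw":0},{"hand":1,"slide":[0,0,-2.6],"yaw":0},{"hand":1,"slide":[0,0,-2.6],"yaw":0},{"hand":1,"slide":[0,0,-2.6],"yaw":0}]'
```

```text
time_s: 22.15
tcp_pos: [0.4357, 0.2357, 0.0786]
ee_rot: [[-0.028, -1.0, 0.001], [-1.0, 0.028, 0.001], [-0.001, -0.001, -1.0]]
wrist_force: [-0.1, -0.3, 0.2]
gripper_width: 0.639
```

```bash
python3 -m inch '[{"hand":1,"slide":[0,0,-0.05],"yaw":0},{"hand":0,"slide":[0,0,-0.05],"yaw":0},{"hand":0,"slide":[0,0,-0.05],"yaw":0},{"hand":0,"slide":[0,0,-0.05],"yaw":0},{"hand":0,"slide":[0,0,5],"yaw":0},{"hand":0,"slide":[0,0,10],"yaw":0},{"hand":0,"slide":[2,-6,10],"yaw":0.18},{"hand":0,"slide":[4,-12,10],"yaw":0.36},{"hand":0,"slide":[6,-18,10],"yaw":0.54},{"hand":0,"slide":[6,-18,10],"yaw":0.54}]'
python3 -m inch '[{"hand":0,"slide":[2,-6,0],"yaw":0.18},{"hand":0,"slide":[4,-12,0],"yaw":0.36},{"hand":0,"slide":[6,-18,0],"yaw":0.54},{"hand":0,"slide":[8,-24,0],"yaw":0.72},{"hand":0,"slide":[9.9,-30,0],"yaw":0.9},{"hand":0,"slide":[9.9,-34.3,0],"yaw":1.034},{"hand":0,"slide":[9.9,-34.3,0],"yaw":1.034},{"hand":0,"slide":[9.9,-34.3,0],"yaw":1.034}]'
python3 - <<'E'
from h import *
im=capture("top"); cv2.imwrite("pics/top6.png",im)
c=im[160:270,125:425]; cv2.imwrite("pics/c6.png",cv2.resize(c,None,fx=2.65,fy=2.65,interpolation=cv2.INTER_CUBIC))
E
```

```text
time_s: 23.4
tcp_pos: [0.4957, 0.0531, 0.1782]
ee_rot: [[0.49, -0.872, -0.0], [-0.872, -0.49, -0.0], [0.0, 0.0, -1.0]]
wrist_force: [0.8, -0.3, 0.1]
gripper_width: 1.001
time_s: 24.4
tcp_pos: [0.594, -0.2882, 0.1775]
ee_rot: [[1.0, -0.028, -0.001], [-0.028, -1.0, 0.001], [-0.001, -0.0, -1.0]]
wrist_force: [0.1, 0.1, -0.2]
gripper_width: 1.002
```

View pics/c6.png

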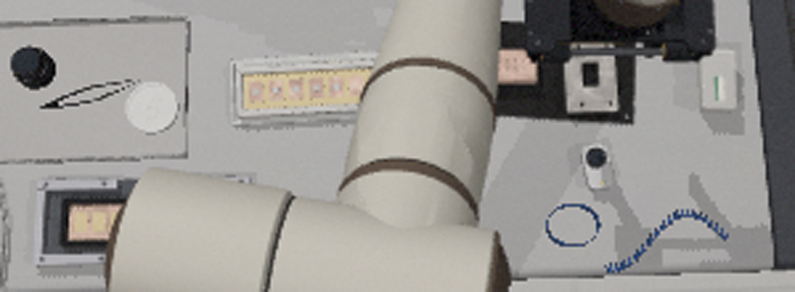

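The black boat sits in the nest (left end visible at crop x=67). The clamp plate is at crop (590,85), under the gripper. Go down and grip.

```bash
python3 -m inch '[{"hand":0,"slide":[0,0,-5],"yaw":0},{"hand":0,"slide":[0,0,-9],"yaw":0},{"hand":0,"slide":[0,0,-10.15],"yaw":0},{"hand":0,"slide":[0,0,-10.15],"yaw":0},{"hand":1,"slide":[0,0,-10.15],"yaw":0},{"hand":1,"slide":[0,0,-10.15],"yaw":0},{"hand":1,"slide":[0,0,-10.15],"yaw":0},{"hand":1,"slide":[0,0,-10.15],"yaw":0},{"hand":1,"slide":[0,0,-10.15],"yaw":0}]'
python3 - <<'E'
from h import *
print(sense()['tcp_pos'])
print(world('top',np.add(np.divide([(565,107),(615,110),(617,110)],2.65),[125,160]),.011))
E
```

```text
time_s: 25.58
tcp_pos: [0.5948, -0.2877, 0.0775]
ee_rot: [[1.0, -0.025, 0.001], [-0.025, -1.0, -0.0], [0.001, 0.0, -1.0]]
wrist_force: [-1.7, 0.7, 4.5]
gripper_width: 0.679
[ 0.5947599  -0.2876617   0.07754751]
[[ 0.5518552  -0.25362627  0.011     ]
 [ 0.54616509 -0.31139163  0.011     ]
 [ 0.546081   -0.31371082  0.011     ]]
```

```bash
python3 -m inch '[{"hand":1,"slide":[0,0,3],"yaw":0},{"hand":1,"slide":[0,0,9],"yaw":0},{"hand":1,"slide":[-1.8,6,9],"yaw":0},{"hand":1,"slide":[-3.6,12,9],"yaw":0},{"hand":1,"slide":[-5.4,18,9],"yaw":0},{"hand":1,"slide":[-7.2,24,9],"yaw":0},{"hand":1,"slide":[-9,30,9],"yaw":0},{"hand":1,"slide":[-10.8,36,9],"yaw":0},{"hand":1,"slide":[-12.6,42,9],"yaw":0},{"hand":1,"slide":[-12.6,42,9],"yaw":0}]'
python3 -m inch '[{"hand":1,"slide":[-1.5,5,0],"yaw":0},{"hand":1,"slide":[-3.15,10.2,0],"yaw":0},{"hand":1,"slide":[-3.15,10.2,0],"yaw":0},{"hand":1,"slide":[-3.15,10.2,-4],"yaw":0},{"hand":1,"slide":[-3.15,10.2,-6],"yaw":0},{"hand":1,"slide":[-3.15,10.2,-6],"yaw":0},{"hand":1,"slide":[-3.15,10.2,-6],"yaw":0}]'
```

```text
time_s: 26.82
tcp_pos: [0.4674, 0.1359, 0.1667]
ee_rot: [[1.0, -0.018, 0.0], [-0.018, -1.0, 0.001], [0.0, -0.001, -1.0]]
wrist_force: [-0.3, -0.4, -0.8]
gripper_width: 0.679
time_s: 27.7
tcp_pos: [0.4377, 0.234, 0.1074]
ee_rot: [[1.0, -0.026, 0.001], [-0.026, -1.0, 0.0], [0.001, -0.0, -1.0]]
wrist_force: [-0.6, 0.7, -2.2]
gripper_width: 0.674
```

```bash
python3 -m inch '[{"hand":1,"slide":[-0.05,0.1,-1.2],"yaw":0},{"hand":1,"slide":[-0.05,0.1,-1.8],"yaw":0},{"hand":1,"slide":[-0.05,0.1,-1.95],"yaw":0},{"hand":1,"slide":[-0.05,0.1,-1.95],"yaw":0},{"hand":1,"slide":[-0.05,0.1,-1.95],"yaw":0}]'
python3 - <<'E'
from h import *
im=capture("side"); cv2.imwrite("pics/s2.png",im)
p=pix("side",[[.437,.235,.02]])[0]; x,y=int(p[0]),int(p[1]); print(x,y)
cv2.imwrite("pics/s2c.png",cv2.resize(im[y-30:y+30,x-45:x+45],None,fx=8,fy=8,interpolation=cv2.INTER_CUBIC))
E
```

```text
time_s: 28.32
tcp_pos: [0.4363, 0.2352, 0.0875]
ee_rot: [[1.0, -0.025, -0.0], [-0.025, -1.0, -0.0], [-0.0, 0.0, -1.0]]
wrist_force: [-1.9, -2.0, 3.0]
gripper_width: 0.68
265 185
```

View pics/s2c.png

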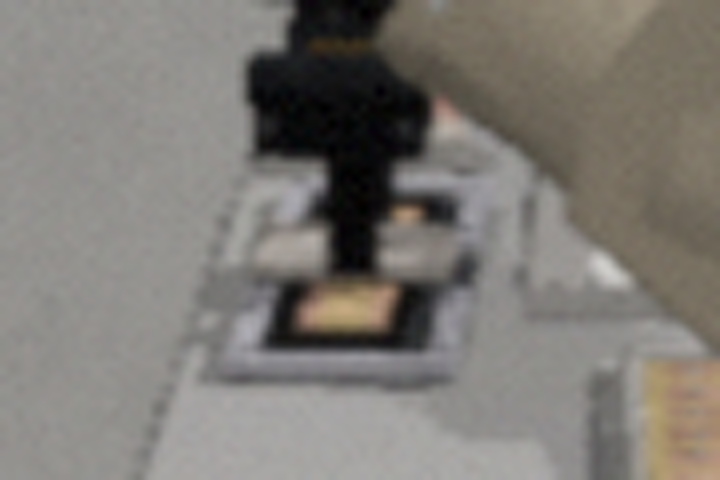

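The side view shows the clamp plate held level across the boat, centred between the guide walls (crop x 255-455); wrist force went positive, so it is resting. Release and go for the copper block.

```bash
python3 -m inch '[{"hand":0,"slide":[0,0,0],"yaw":0},{"hand":0,"slide":[0,0,0],"yaw":0},{"hand":0,"slide":[0,0,0],"yaw":0},{"hand":0,"slide":[0,0,5],"yaw":0},{"hand":0,"slide":[0,0,9.5],"yaw":0},{"hand":0,"slide":[2.4,-6,9.5],"yaw":-0.18},{"hand":0,"slide":[4.8,-12,9.5],"yaw":-0.36},{"hand":0,"slide":[7.2,-18,9.5],"yaw":-0.54},{"hand":0,"slide":[7.2,-18,9.5],"yaw":-0.54}]'
python3 -m inch '[{"hand":0,"slide":[2.4,-6,0],"yaw":-0.18},{"hand":0,"slide":[4.8,-12,0],"yaw":-0.36},{"hand":0,"slide":[7.2,-18,0],"yaw":-0.54},{"hand":0,"slide":[9.6,-24.4,0],"yaw":-0.72},{"hand":0,"slide":[9.6,-24.4,0],"yaw":-0.9},{"hand":0,"slide":[9.6,-24.4,0],"yaw":-1.031},{"hand":0,"slide":[9.6,-24.4,0],"yaw":-1.031},{"hand":0,"slide":[9.6,-24.4,0],"yaw":-1.031}]'
```

```text
time_s: 29.5
tcp_pos: [0.5092, 0.0522, 0.1821]
ee_rot: [[0.841, -0.54, -0.0], [-0.54, -0.841, -0.0], [0.0, 0.0, -1.0]]
wrist_force: [0.1, 0.8, -0.3]
gripper_width: 1.0
time_s: 30.5
tcp_pos: [0.6046, -0.1878, 0.1823]
ee_rot: [[-0.022, -1.0, -0.0], [-1.0, 0.022, 0.0], [-0.0, 0.0, -1.0]]
wrist_force: [0.1, 0.1, -0.3]
gripper_width: 1.002
```

```bash
python3 -m inch '[{"hand":0,"slide":[0,-0.1,-5],"yaw":0},{"hand":0,"slide":[0,-0.1,-9.5],"yaw":0},{"hand":0,"slide":[0,-0.1,-10.5],"yaw":0},{"hand":0,"slide":[0,-0.1,-10.5],"yaw":0},{"hand":1,"slide":[0,-0.1,-10.5],"yaw":0},{"hand":1,"slide":[0,-0.1,-10.5],"yaw":0},{"hand":1,"slide":[0,-0.1,-10.5],"yaw":0},{"hand":1,"slide":[0,-0.1,-10.5],"yaw":0},{"hand":1,"slide":[0,-0.1,-10.5],"yaw":0},{"hand":1,"slide":[0,-0.1,-10.5],"yaw":0}]'
```

```text
time_s: 31.75
tcp_pos: [0.6045, -0.1896, 0.0773]
ee_rot: [[-0.025, -1.0, 0.0], [-1.0, 0.025, -0.0], [0.0, -0.0, -1.0]]
wrist_force: [1.0, 0.1, 0.4]
gripper_width: 0.429
```

```bash
python3 -m inch '[{"hand":1,"slide":[0,0,4],"yaw":0},{"hand":1,"slide":[0,0,9.5],"yaw":0},{"hand":1,"slide":[-2.4,6,9.5],"yaw":0},{"hand":1,"slide":[-4.8,12,9.5],"yaw":0},{"hand":1,"slide":[-7.2,18,9.5],"yaw":0},{"hand":1,"slide":[-9.6,24,9.5],"yaw":0},{"hand":1,"slide":[-12,30,9.5],"yaw":0},{"hand":1,"slide":[-14.4,36,9.5],"yaw":0},{"hand":1,"slide":[-14.4,36,9.5],"yaw":0}]'
python3 -m inch '[{"hand":1,"slide":[-2.35,6.3,0],"yaw":0},{"hand":1,"slide":[-2.35,6.3,0],"yaw":0},{"hand":1,"slide":[-2.35,6.3,0],"yaw":0},{"hand":1,"slide":[-2.35,6.3,-3],"yaw":0},{"hand":1,"slide":[-2.35,6.3,-6],"yaw":0},{"hand":1,"slide":[-2.35,6.3,-6],"yaw":0},{"hand":1,"slide":[-2.35,6.3,-6],"yaw":0}]'
```

```text
time_s: 32.88
tcp_pos: [0.4587, 0.1731, 0.1718]
ee_rot: [[-0.02, -1.0, -0.001], [-1.0, 0.02, -0.0], [0.0, 0.001, -1.0]]
wrist_force: [-0.6, 0.4, -2.8]
gripper_width: 0.433
time_s: 33.75
tcp_pos: [0.4379, 0.233, 0.1131]
ee_rot: [[-0.026, -1.0, 0.001], [-1.0, 0.026, 0.001], [-0.001, -0.001, -1.0]]
wrist_force: [-0.8, -0.3, -2.6]
gripper_width: 0.439
```

```bash
python3 - <<'E'
from h import *
im=capture("top"); cv2.imwrite("pics/top7.png",im)
c=im[210:270,125:235]; cv2.imwrite("pics/c7.png",cv2.resize(c,None,fx=7,fy=7,interpolation=cv2.INTER_CUBIC))
E
```

```text
(no output)
```

View pics/c7.png

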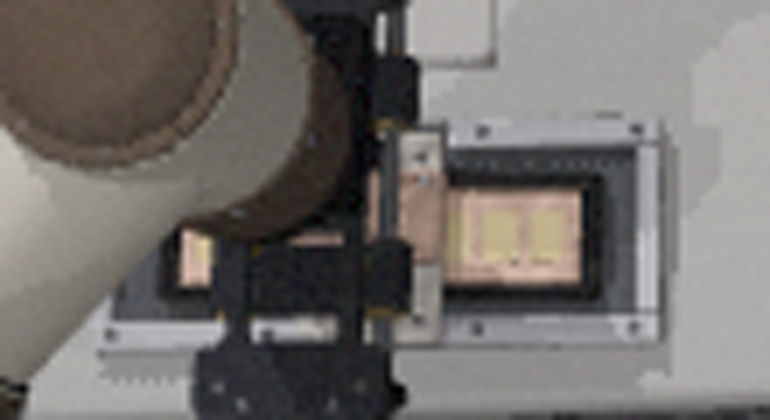

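The clamp plate's right edge is at u=188.3, as at the start (188.1), with the copper block above it. Lower and release.

```bash
python3 -m inch '[{"hand":1,"slide":[-0.1,0.1,-1.0],"yaw":0},{"hand":1,"slide":[-0.1,0.1,-1.6],"yaw":0},{"hand":1,"slide":[-0.1,0.1,-1.75],"yaw":0},{"hand":1,"slide":[-0.1,0.1,-1.75],"yaw":0},{"hand":1,"slide":[-0.1,0.1,-1.75],"yaw":0}]'
```

```text
time_s: 34.42
tcp_pos: [0.4357, 0.2343, 0.0952]
ee_rot: [[-0.025, -1.0, -0.0], [-1.0, 0.025, -0.0], [0.0, 0.0, -1.0]]
wrist_force: [-3.6, -0.3, 3.7]
gripper_width: 0.433
```

Contact (+3.7 N). Release, rise and back off to the left for a final look.

```bash
python3 -m inch '[{"hand":0,"slide":[0,0,0],"yaw":0},{"hand":0,"slide":[0,0,0],"yaw":0},{"hand":0,"slide":[0,0,0],"yaw":0},{"hand":0,"slide":[0,0,5],"yaw":0},{"hand":0,"slide":[0,0,10],"yaw":0},{"hand":0,"slide":[0,0,14],"yaw":0},{"hand":0,"slide":[-6,10,17],"yaw":0},{"hand":0,"slide":[-10,16,19],"yaw":0},{"hand":0,"slide":[-15,26,19],"yaw":0},{"hand":0,"slide":[-19,34,19],"yaw":0}]'
python3 -m inch '[{"hand":0,"slide":[0,2,0],"yaw":0},{"hand":0,"slide":[0,2,0],"yaw":0},{"hand":0,"slide":[0,2,0],"yaw":0}]'
python3 - <<'E'
from h import *
im=capture("top"); cv2.imwrite("pics/top8.png",im)
c=im[165:270,125:425]; cv2.imwrite("pics/c8.png",cv2.resize(c,None,fx=2.65,fy=2.65,interpolation=cv2.INTER_CUBIC))
c=im[215:270,125:235]; cv2.imwrite("pics/c9.png",cv2.resize(c,None,fx=7,fy=7,interpolation=cv2.INTER_CUBIC))
E
```

```text
time_s: 35.67
tcp_pos: [0.3122, 0.4486, 0.2773]
ee_rot: [[-0.025, -1.0, 0.001], [-1.0, 0.025, 0.002], [-0.002, -0.001, -1.0]]
wrist_force: [1.4, 1.0, -0.1]
gripper_width: 1.002
time_s: 36.05
tcp_pos: [0.3134, 0.4661, 0.2761]
ee_rot: [[-0.026, -1.0, -0.0], [-1.0, 0.026, -0.001], [0.001, 0.0, -1.0]]
wrist_force: [-0.1, 0.1, 0.1]
gripper_width: 1.0
```

View pics/c8.png

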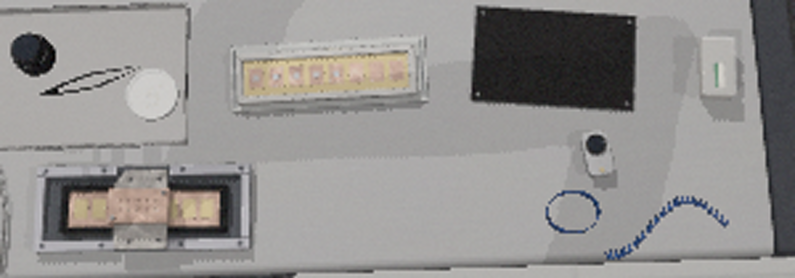

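View pics/c9.png

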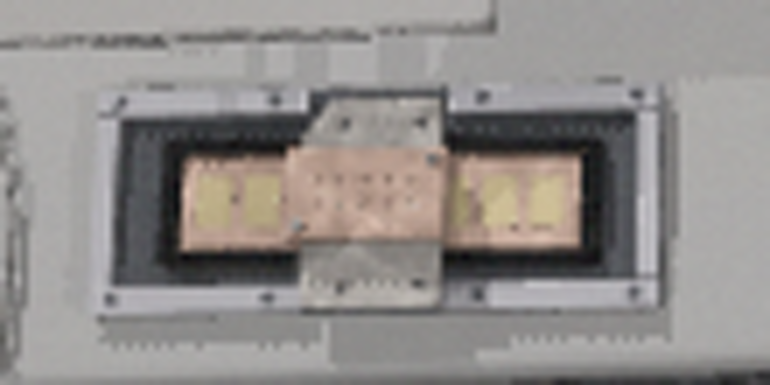

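The overview shows the boat on the white plate, and the loupe and box where they were. In the nest close-up, the nest spans x 97–660, the black boat 165–603, the clamp plate 300–443 and the copper block 287–447. All are concentric within about 3 mm once height parallax is allowed for.

```bash
python3 -c "
from station import *
print(finish_job())"
```

```text
the job is handed in; nothing more can be done
None
```

The strip boat is changed and the job is handed in, after about 36 s of robot time; the hand-in gives no verdict.

- **What I did:** I laid the copper block and then the clamp plate side by side on the mat. The aluminium boat went lengthwise onto the middle of the white plate and the black boat into the nest. I then put the clamp plate and copper block back, turned as they were at the start.
- **Last checks:** In the final top view the black boat, clamp plate and copper block sit about 3 mm or less from the nest centre, by eye and allowing for their heights. The aluminium boat is inside the white plate's outline. The loupe and box look unmoved; I compared them only by eye. The gripper was open and clear, and the wrist read about 0 N.
- **What went wrong on the way:** One transit move stopped about 14 mm short because its last row was not fully reached. I saw this in the measured pose and corrected it before gripping the aluminium boat. Estimates of the nest centre differed by 2 to 4 mm between pictures, well inside the tolerances.

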